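# Stand a burner control module on edge in the board clamp

### The arm

A 6-joint arm with a two-finger parallel gripper is mounted at the origin on the work surface. World frame = base frame: x ahead of the robot, y to its left, z up, the work surface at z = 0. Lengths are in m, angles in degrees, forces in N, time in s.
With the tool pointing down it reaches from about 0.4 to 0.825 m from the base axis. Payload 7 kg.
Tool frame: the origin (TCP) lies midway between the tips of the shut fingers; the grasp point (between the pads) lies 19 mm behind it; z points along the fingers, y is the line along which they close (so a half turn about z gives the same grasp; the last joint's range is limited). The gripper opens to 88 mm and grips with 3 to 60 N. Pads are 19 mm wide; open, the fingers measure 130 mm over their backs; the gripper's body (78 mm by 193 mm) begins 47 mm behind the grasp point.
Start: joints at [-53.91, 20.546, 0.682, 0, -70.136, -16.507], TCP at [0.226, -0.636, 0.227] pointing down, gripper open.
Joint ranges: [-176.03, 176.03], [-82.01, 121.73], [-58.28, 71.71], [-173.87, 95.51], [-174.79, -0.11], [-173.66, 173.66]. Speed limits (degrees/s): [136.94, 136.94, 172.46, 180, 180, 180].

### API

Orientations are given as [roll, pitch, yaw] about the fixed x, y, z axes, in that order (R = Rz(yaw) Ry(pitch) Rx(roll)).
In Python, from plant import * gives the robot as it stands.
- The arm moves only by the tool move_arm, never from a script. Its argument "commands" is a list of rows, each a list of 7 numbers: the shift along the world's x, y, z in mm, then the turn, a rotation vector about the world's x, y, z in degrees, then the opening in per cent of the stroke, from 0 (shut) to 100 (fully open). In form: [[x, y, z, rx, ry, rz, fingers], ...]. A call has 1 to 20 rows; each row shifts and turns the commanded pose from where the row before left it; what a row does not reach is not made up. A row lasts 1/10 s, in which the tool goes at most 50 mm and 8.59 degrees, less where a joint would pass 70% of its speed; a pose out of reach is approached as far as the arm can. A call with a gripper value outside its range is refused whole. The fingers move at their own pace and stop on an object; "squeeze" is the grip in N (left out, the last holds). Time passes only in rows, so rows that do not move let the fingers close. It gives the time, the measured TCP pose, the force and the opening at its end, in the units of the state.
- get_state(): the state, without advancing time (a new reading comes with each control period).
- capture(name): name is "scene" or "top"; returns a dict with "frame" (480x640x3 uint8, blue, green, red), "camera_matrix" (3x3 intrinsics, pixels), "dist_coeffs" ([k1, k2, p1, p2, k3] as OpenCV has them; the pictures are not rectified), "world_to_cam" (4x4, takes a point from world to camera coordinates). Camera axes: x right, y up, looking along -z (the intrinsics and any distortion apply to the point x, -y, -z); pixel columns grow to the right and rows downward; lengths in m; the calibration is good to about 2 mm. A picture is of the moment at which its call begins. There is no depth.
- close_job(): hands the job in, once; it reports no verdict.
The state is a dict: "time_s": time; "joints": joint angles; "qd": joint speeds; "joint_torque": joint torques, N m; "tcp_pos": TCP position; "eef_rot": TCP orientation; "contact_force": force on the tool from outside, world axes, zero at the start; "moment": the same for the moment, N m; "gripper_width": finger opening in m.
Only numpy, scipy, OpenCV 4.12 (cv2) and the standard library are available. Lean on these libraries where they do the work, as an engineer would, in place of code of your own. Each camera call takes 0.05 s, during which the arm holds its last target. There are 200 camera calls.

### The job

The burner control module lies flat on the cart: stand it upright on its plain short end in the board clamp, screw terminals at the top, with its plain end down flat on the clamp's bed and the large faces between the jaws, centred across their width. Then turn the clamp's cam knob clockwise until the jaws hold the module snugly, without crushing it, and let go. Leave the other loose things on the cart where they are.

Things in the scene. Friction and masses are not known exactly. Their poses are not given: they have to be found in the camera images.
- module: Burner control module, flat grey plastic housing 130 long (x), 64 wide (y), 22 thick (z), about 0.24 kg, lying flat at first. Origin: centre of its underside as it lies; x along the length to the screw-terminal end, z out of the upper face. The darker terminal row stands 10 above the upper face at x = 48 to 64; all else is flat, with an aluminium plate on the upper face near the plain end.
- module_foot (a point): Centre of the module's plain short end (64 by 22), the end it must stand on: 65 from the origin along -x, at half thickness; its axes are the module's.
- module_head (a point): Centre of the module's terminal end face: 65 from the origin along +x, at half thickness; its axes are the module's.
- clamp: Small aluminium board clamp fixed to the cart. Origin on the cart, between the jaws; z up, jaws close along y. Its bed (84 along x, y from -123 to 55) is 12 above the cart. Back jaw: 60 wide along x, 21 deep, top 57 above the cart; it was screwed down by hand for another job, so its rubber face is anywhere from y = 12.5 to 16.5. Cam housing at y = -119 to -49, 44 high; knob axis at x = 0, y = -84.
- jaw: Face plate of the clamp's moving jaw, 60 wide along x, rubber face at y = -15 in its own frame, carriage behind it back to y = -39, top 57 above the cart. Its frame is the clamp's at knob 0; the knob drives it to the back jaw (+y of the clamp) by 7 mm per radian, so the gap is 27.5 to 31.5 mm minus 7 mm per radian. The plate gives 1.6 mm on stiff springs (25 N per mm), then is solid.
- cam (a joint): Angle of the clamp's cam knob in rad: 0 = fully open, grows as it is turned clockwise seen from above, stop at 1.6; starts between 0 and 0.1. Stiff (0.12 N m to turn) and stays where it is left. Where it meets the 22 mm module depends on the back jaw: between 0.78 and 1.37. From there the turning moment climbs; 0.05 to 0.15 rad further it holds snugly, 0.25 further it crushes.
- cam_grip (a point): Point on the knob's vertical axis at gripping height, 81 above the cart. The knob is a black disc 50 across, its top 58 above the cart, with an upright bar grip on it, 47 long, 14 wide, its top 88 above the cart; the bar lies along this point's x axis and turns with the knob.
- tweezers: Blue tweezers, 140 long, lying on the cart; a bystander. Origin underneath, x towards the tips.
- bulb: White plastic desoldering bulb with a nozzle, 130 long, 54 across, lying; a bystander. Origin underneath, x towards the nozzle.
- spool: Solder spool, 64 across, 46 high, standing; a bystander. Origin: centre of its underside.
- flux: Flux bottle, 48 across, 100 high, standing; a bystander. Origin: centre of its underside.
- tin: Tip-cleaning tin with brass wool, 68 across, 43 high; a bystander. Origin: centre of its underside.
- screwdriver: Black-handled screwdriver, 190 long, lying; a bystander. Origin underneath, x towards the tip.
Mind the look-alikes: they are no part of the job. What is shaped like the module but blue, purple or turquoise is not meant.

How it is judged:
By the outcome, as a careful person would: the job done as asked, in the order asked, and still so for the second after the job is handed in, with the robot touching nothing.
It also fails if it takes over 62 s, if anything falls off the work surface, if the arm or the gripper's body presses on something with over 40 N, if the wrist force passes 120 N, or if a joint passes its speed limit or range.

## Working session

There is one attempt and no reset: what is moved stays moved. The work goes in short steps, Python scripts to look and compute and a tool call to move; the robot and the scene stay as the last step left them, time stands still between calls to the robot, and variables do not carry over. Pictures are saved under pics/ and viewed, on a budget of 10 in all, crops included, one or two more only if the job needs it, and the job is handed in when it is done.

Besides the shell and the picture viewer there is one more tool, called after "Emit:" as name(argument=value, ...) on one line, values as JSON. move_arm: Moves the arm, as the interface text tells. Its arguments: {"type":"object","properties":{"commands":{"type":"array"},"squeeze":{"type":"number"}},"required":["commands"]}

```bash
ls; mkdir -p pics
cat > h.py <<'E'
from plant import *
import numpy as np, cv2
def px2w(c,uv,z):
    uv=np.array(uv,float).reshape(-1,1,2)
    n=cv2.undistortPoints(uv,np.array(c["camera_matrix"]),np.array(c["dist_coeffs"])).reshape(-1,2)
    T=np.array(c["world_to_cam"]);R=T[:3,:3];o=-R.T@T[:3,3]
    d=np.c_[n[:,0],-n[:,1],-np.ones(len(n))]@R
    z=np.broadcast_to(z,len(n))
    return o+d*((z-o[2])/d[:,2])[:,None]
def w2px(c,P):
    T=np.array(c["world_to_cam"]);P=np.array(P,float).reshape(-1,3)@T[:3,:3].T+T[:3,3]
    P=P*[1,-1,-1]
    return cv2.projectPoints(P,np.zeros(3),np.zeros(3),np.array(c["camera_matrix"]),np.array(c["dist_coeffs"]))[0].reshape(-1,2)
E
python3 - <<'E'
from h import *
import pickle
for n in("scene","top"):
    c=capture(n);pickle.dump(c,open(n+".pkl","wb"));cv2.imwrite(f"pics/{n}0.png",c["frame"])
    T=np.array(c["world_to_cam"]);print(n,-T[:3,:3].T@T[:3,3],T[2,:3])
print(get_state())
E
```

```text
pics
scene [ 0.79473094 -0.44015434  1.0079837 ] [ 0.31139696 -0.43494682  0.84489833]
top [0.35920264 0.03177134 1.09099289] [-0.10207272  0.00156773  0.9947757 ]
{'time_s': 0.1, 'joints': array([-5.39097163e+01,  2.05872406e+01,  6.38894462e-01, -1.72649079e-02,
       -7.01348360e+01, -1.65088679e+01]), 'qd': array([ 0.03536586, -0.05414185,  0.05970154,  0.00600669, -0.00308358,
       -0.00514108]), 'joint_torque': array([-1.35041137e-03, -5.84162986e+01,  2.93750668e+01,  7.01556444e+00,
        1.02162128e-02, -6.55405620e-05]), 'tcp_pos': array([ 0.22607394, -0.63555719,  0.2257179 ]), 'eef_rot': array([ 1.79915634e+02, -8.07758341e-03, -1.60424457e+02]), 'contact_force': array([0.26896928, 0.42925214, 0.58728671]), 'moment': array([-0.00342473,  0.08553693, -0.03854551]), 'gripper_width': 0.08707027755204366}
```

View pics/top0.png

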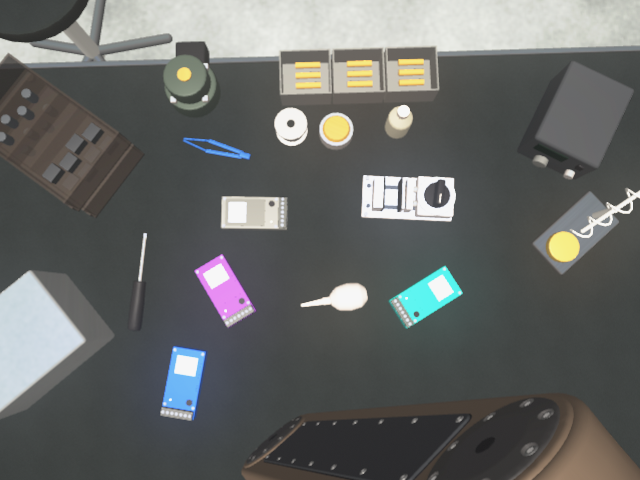

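View pics/scene0.png

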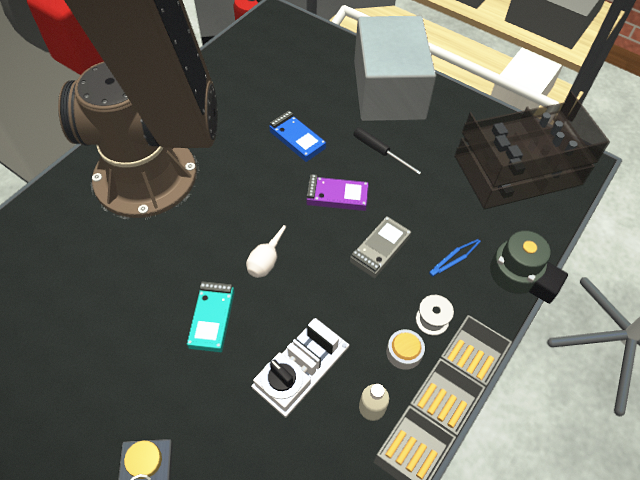

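The top view shows the grey module at about px (222–288, 196–230) with its terminals to the right. The clamp is at (362–455, 175–220), with the knob at (438, 195). I'll zoom in on both.

Run:
```python
import cv2,pickle,numpy as np
t=pickle.load(open("top.pkl","rb"))["frame"];s=pickle.load(open("scene.pkl","rb"))["frame"]
def z(f,x,y,w,h):return cv2.resize(f[y:y+h,x:x+w],(400,300),interpolation=cv2.INTER_CUBIC)
a=np.vstack([np.hstack([z(t,215,180,80,60),z(t,358,160,100,75)]),np.hstack([z(s,340,205,80,60),z(s,245,312,120,105)[:300]])])
cv2.imwrite("pics/zoom.png",a)
```

```text
(no output)
```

View pics/zoom.png

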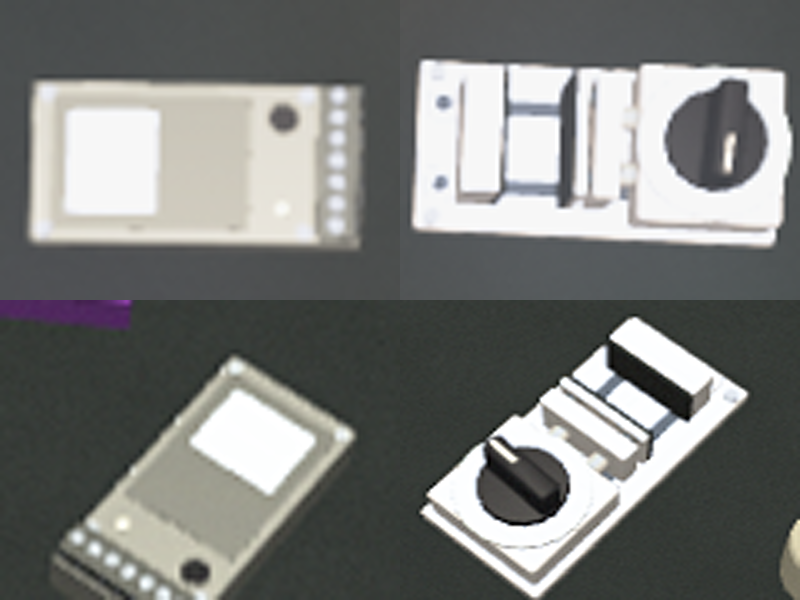

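```bash
cat >> h.py <<'E'
import pickle
from scipy.optimize import least_squares
E
python3 - <<'E'
from h import *
t=pickle.load(open("top.pkl","rb"));s=pickle.load(open("scene.pkl","rb"))
def tr(p,L):
    L=np.array(L,float);c,si=np.cos(p[2]),np.sin(p[2]);return np.c_[p[0]+c*L[:,0]-si*L[:,1],p[1]+si*L[:,0]+c*L[:,1],L[:,2]]
# module
mt=[((221.6,196.2),(-65,32,22)),((221,228.4),(-65,-32,22)),((287.2,197.2),(64,32,32)),((286.8,229.2),(64,-32,32))]
ms=[((387,216),(-65,-32,22)),((411,231.4),(-65,32,22))]
for u,l in mt:print(px2w(t,u,l[2]/1e3).round(4))
for u,l in ms:print('s',px2w(s,u,l[2]/1e3).round(4))
def fit(T,S,p0,jaw=False):
    def r(p):
        o=[]
        for c,L in((t,T),(s,S)):
            P=np.array([l for _,l in L],float)/1e3
            if jaw:P[P[:,1]==.0145,1]=p[3]
            o.append((w2px(c,tr(p,P))-[u for u,_ in L]).ravel())
        return np.concatenate(o)
    q=least_squares(r,p0);print(q.x,np.degrees(q.x[2]),q.fun.round(1));return q.x
fit(mt,ms,[.5,.2,-1.57])
ct=[((363,175),(42,55,12)),((361.25,217.5),(-42,55,12)),((451.75,221.25),(-42,-123,12)),
((383.75,176.75),(30,14.5,57)),((382.5,210),(-30,14.5,57)),((402.5,177.2),(30,-15,57)),((401.25,211.25),(-30,-15,57))]
cs=[((308,324.25),(-30,14.5,57)),((332.6,344.2),(30,14.5,57)),((293.9,339.3),(-30,-15,57)),((320.6,358.2),(30,-15,57))]
for u,l in ct:print(px2w(t,u,l[2]/1e3).round(4),l)
for u,l in cs:print('s',px2w(s,u,l[2]/1e3).round(4),l)
p=fit(ct,cs,[.5,-.1,0,.0145],True)
d=lambda x,y:(358+(x-400)/4,160+y/4)
print('bar',px2w(t,[d(733,82),d(718,188)],.088),tr(p,[[0,-.084,.081]]))
E
```

```text
[[0.5708 0.2152 0.022 ]]
[[0.5069 0.2171 0.022 ]]
[[0.5631 0.0857 0.032 ]]
[[0.5002 0.0879 0.032 ]]
s [[0.5132 0.2188 0.022 ]]
s [[0.5746 0.2155 0.022 ]]
[ 0.53653201  0.15143884 -1.63744434] -93.81864968750016 [ 0.5 -1.  -0.7 -1.   0.1 -0.6 -0.9 -0.  -1.8 -0.8 -1.1 -0. ]
[[ 0.6074 -0.0654  0.012 ]] (42, 55, 12)
[[ 0.5219 -0.0588  0.012 ]] (-42, 55, 12)
[[ 0.5092 -0.2372  0.012 ]] (-42, -123, 12)
[[ 0.5925 -0.1009  0.057 ]] (30, 14.5, 57)
[[ 0.5283 -0.0958  0.057 ]] (-30, 14.5, 57)
[[ 0.5905 -0.1366  0.057 ]] (30, -15, 57)
[[ 0.5249 -0.1313  0.057 ]] (-30, -15, 57)
s [[ 0.5366 -0.0941  0.057 ]] (-30, 14.5, 57)
s [[ 0.595  -0.0993  0.057 ]] (30, 14.5, 57)
s [[ 0.5338 -0.1327  0.057 ]] (-30, -15, 57)
s [[ 0.5932 -0.1333  0.057 ]] (30, -15, 57)
[ 0.56143906 -0.11793161 -0.0736555   0.02057711] -4.220149451084131 [ 0.4 -0.   0.6 -0.9  0.1 -0.7 -0.7 -0.2 -0.4 -2.4 -0.8  0.2 -0.4 -2.9
 -1.9 -0.6 -1.1 -0.5 -0.8 -1.9 -1.9 -0.2]
bar [[ 0.57528341 -0.20294641  0.088     ]
 [ 0.52588066 -0.19347067  0.088     ]] [[ 0.55525759 -0.20170385  0.081     ]]
```

```bash
cat > fit.py <<'E'
from h import *
t=pickle.load(open("top.pkl","rb"));s=pickle.load(open("scene.pkl","rb"))
def tr(p,L):
    L=np.array(L,float);c,si=np.cos(p[2]),np.sin(p[2]);return np.c_[p[0]+c*L[:,0]-si*L[:,1],p[1]+si*L[:,0]+c*L[:,1],L[:,2]]
def fit(T,S,p0,off=-.4):
    def r(p):
        return np.concatenate([(w2px(c,tr(p,np.array([l for _,l in L],float)/1e3))-[u for u,_ in L]-off).ravel() for c,L in((t,T),(s,S))])
    q=least_squares(r,p0,loss='soft_l1');print(q.x.round(4),np.degrees(q.x[2]).round(2),r(q.x).round(1));return q.x
mt=[((221.6,196.2),(-65,32,22)),((221,228.4),(-65,-32,22)),((287.2,197.2),(65,32,32)),((286.8,229.2),(65,-32,32))]
ms=[((387,216),(-65,-32,22)),((411,231.4),(-65,32,22))]
m=fit(mt,ms,[.5,.2,-1.57])
d=lambda x,y:(358+(x-400)/4,160+y/4)
e=lambda x,y:(245+(x-400)/3.333,312+(y-300)/2.857)
ct=[(d(420,60),(42,55,12)),(d(413,230),(-42,55,12)),(d(775,245),(-42,-123,12)),(d(717,140),(0,-84,58))]
cs=[(e(748,393),(42,55,12)),(e(637,318),(-42,55,12)),(e(523,487),(0,-84,58))]
c=fit(ct,cs,[.5,-.1,0])
E
python3 - <<'E'
from fit import *
o=[]
for cam,n,x,y,w,h in((t,0,215,180,80,60),(t,0,358,160,100,75),(s,0,340,205,80,60),(s,0,245,312,120,90)):
    f=cv2.resize(cam["frame"][y:y+h,x:x+w],(400,300),interpolation=cv2.INTER_CUBIC);k=400/w
    def pl(p,L,col):
        q=(w2px(cam,tr(p,np.array(L)/1e3))-[x,y]+.5)*k
        cv2.polylines(f,[q.round().astype(int)],True,col,1)
    B=lambda a,b,cc,dd,z:[(a,cc,z),(b,cc,z),(b,dd,z),(a,dd,z)]
    pl(m,B(-65,65,-32,32,22),(0,0,255));pl(m,B(48,64,-32,32,32),(0,255,0))
    pl(c,B(-42,42,-123,55,12),(0,0,255));pl(c,B(-30,30,12.5,33.5,57),(0,255,0));pl(c,B(-30,30,16.5,37.5,57),(255,0,0));pl(c,B(-30,30,-39,-15,57),(0,255,255))
    pl(c,B(-23.5,23.5,-91,-77,88),(255,0,255))
    o.append(f)
cv2.imwrite("pics/ov.png",np.vstack([np.hstack(o[:2]),np.hstack(o[2:])]))
E
```

```text
[ 0.5368  0.1524 -1.6299] -93.39 [ 0.3 -0.5 -0.7 -0.5  0.4 -0.5 -0.4  0.  -1.3 -0.7 -0.5 -0.1]
[ 0.5631 -0.1166 -0.0806] -4.62 [ 0.2 -0.6  0.1 -1.5 -0.4 -0.6  0.  -0.8 -0.4 -0.1 -1.1 -0.7 -0.9 -1.5]
```

View pics/ov.png

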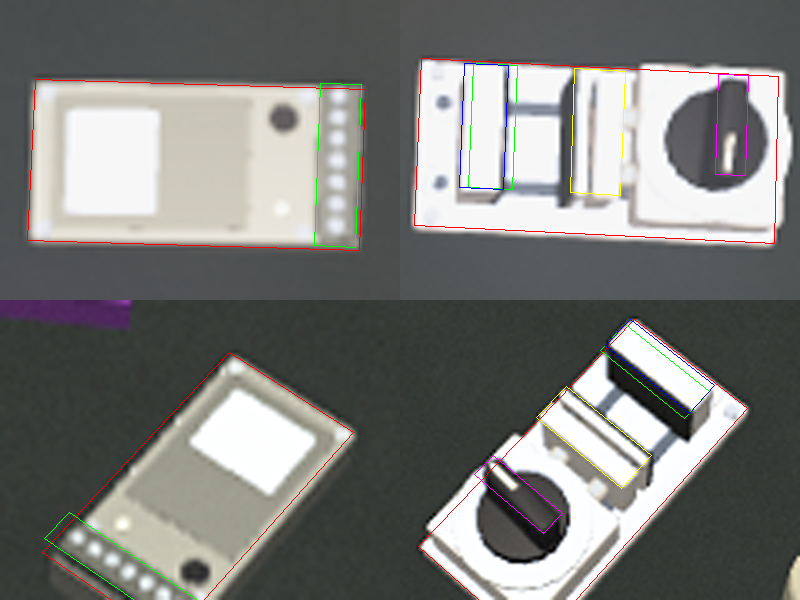

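The overlay agrees with the picture. The module origin is (0.537, 0.152) with yaw −93.4°. The clamp origin is (0.563, −0.117) with yaw −4.6°, and its back jaw face is near y ≈ 16. Next I'll hover over the module.

Emit:
move_arm(commands=[[15.5,38.8,-4,0,0,3.35,100],[15.5,38.8,-4,0,0,3.35,100],[15.5,38.8,-4,0,0,3.35,100],[15.5,38.8,-4,0,0,3.35,100],[15.5,38.8,-4,0,0,3.35,100],[15.5,38.8,-4,0,0,3.35,100],[15.5,38.8,-4,0,0,3.35,100],[15.5,38.8,-4,0,0,3.35,100],[15.5,38.8,-4,0,0,3.35,100],[15.5,38.8,-4,0,0,3.35,100],[15.5,38.8,-4,0,0,3.35,100],[15.5,38.8,-4,0,0,3.35,100],[15.5,38.8,-4,0,0,3.35,100],[15.5,38.8,-4,0,0,3.35,100],[15.5,38.8,-4,0,0,3.35,100],[15.5,38.8,-4,0,0,3.35,100],[15.5,38.8,-4,0,0,3.35,100],[15.5,38.8,-4,0,0,3.35,100],[15.5,38.8,-4,0,0,3.35,100],[15.5,38.8,-4,0,0,3.35,100]])

```text
time_s: 2.1
tcp_pos: [0.5363, 0.1417, 0.1462]
eef_rot: [180.0, -0.0, -93.3]
contact_force: [1.2, 0.1, 0.3]
gripper_width: 0.0874
```

Emit:
move_arm(commands=[[0,0,-5,4.99,-0.3,0,100],[0,0,-5,4.99,-0.3,0,100],[0,0,-5,4.99,-0.3,0,100],[0,0,-5,4.99,-0.3,0,100],[0,0,-5,4.99,-0.3,0,100],[0,0,-5,4.99,-0.3,0,100],[0,0,0,0,0,0,100],[0,0,0,0,0,0,100]])

```text
time_s: 2.9
tcp_pos: [0.5364, 0.1389, 0.1161]
eef_rot: [179.9, 29.9, -93.6]
contact_force: [-0.0, 0.1, 0.2]
gripper_width: 0.0876
```

Emit:
move_arm(commands=[[0,0,-20,0,0,0,100],[0,0,-20,0,0,0,100],[0,0,-20,0,0,0,100],[0,0,-20,0,0,0,100],[0,0,-15,0,0,0,100],[0,0,-8,0,0,0,100],[0,0,-4,0,0,0,100],[0,0,0,0,0,0,100],[0,0,0,0,0,0,100]])

```text
time_s: 3.8
tcp_pos: [0.5367, 0.1401, 0.0103]
eef_rot: [-179.9, 30.0, -93.4]
contact_force: [-0.2, 0.1, -0.3]
gripper_width: 0.0879
```

Emit:
move_arm(commands=[[0,0,0,0,0,0,60],[0,0,0,0,0,0,40],[0,0,0,0,0,0,40],[0,0,0,0,0,0,40],[0,0,0,0,0,0,40],[0,0,0,0,0,0,40],[0,0,0,0,0,0,40],[0,0,0,0,0,0,40]], squeeze=40)

```text
time_s: 4.6
tcp_pos: [0.5364, 0.14, 0.0099]
eef_rot: [-180.0, 30.0, -93.4]
contact_force: [-0.2, -1.4, 5.2]
gripper_width: 0.0639
```

Emit:
move_arm(commands=[[0,0,10,0,0,0,40],[0,0,20,0,0,0,40],[0,0,25,0,0,0,40],[0,0,25,0,0,0,40],[0,0,25,0,0,0,40],[0,0,25,0,0,0,40],[0,0,25,0,0,0,40],[0,0,25,0,0,0,40],[0,0,20,0,0,0,40],[0,0,0,0,0,0,40]])

```text
time_s: 5.6
tcp_pos: [0.5372, 0.1401, 0.2129]
eef_rot: [-179.7, 30.0, -93.2]
contact_force: [0.4, 0.4, -2.3]
gripper_width: 0.0635
```

Emit:
move_arm(commands=[[1.8,-17,0,-5.99,0.36,0,40],[1.8,-17,0,-5.99,0.36,0,40],[1.8,-17,0,-5.99,0.36,0,40],[1.8,-17,0,-5.99,0.36,0,40],[1.8,-17,0,-5.99,0.36,0,40],[1.8,-17,0,-5.99,0.36,0,40],[1.8,-17,0,-5.99,0.36,0,40],[1.8,-17,0,-5.99,0.36,0,40],[1.8,-17,0,-5.99,0.36,0,40],[1.8,-17,0,-5.99,0.36,0,40],[1.8,-17,0,-5.99,0.36,0,40],[1.8,-17,0,-5.99,0.36,0,40],[1.8,-17,0,-5.99,0.36,0,40],[1.8,-17,0,-5.99,0.36,0,40],[1.8,-17,0,-5.99,0.36,0,40],[0,0,0,0,0,-1.2,40],[0,0,0,0,0,0,40],[0,0,0,0,0,0,40]])

```text
time_s: 7.4
tcp_pos: [0.5637, -0.1143, 0.2097]
eef_rot: [-179.9, -59.8, -94.7]
contact_force: [0.3, 0.9, -1.3]
gripper_width: 0.0633
```

Run:
```python
from h import *
S=get_state();print(S["joints"].round(1),S["tcp_pos"],S["eef_rot"],S["contact_force"])
c=capture("scene");pickle.dump(c,open("s1.pkl","wb"));d=capture("top");pickle.dump(d,open("t1.pkl","wb"))
cv2.imwrite("pics/p1.png",np.hstack([cv2.resize(c["frame"][200:440,200:400],(400,480)),cv2.resize(d["frame"][100:300,320:486],(400,480))]))
```

```text
[ 32.3  26.4 -34.3  44.7 -79.4 -66.6] [ 0.56370036 -0.11429507  0.20967583] [-179.91206955  -59.8176667   -94.72429335] [ 0.33846545  0.93893379 -1.2888503 ]
```

View pics/p1.png

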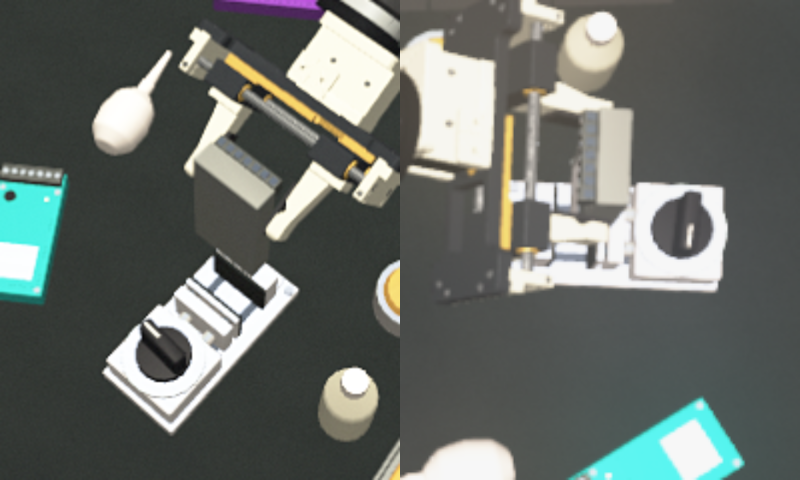

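The module is upright in the gripper above the clamp, terminals up. I'll check the pose in the hand from the head's underside edge: scene px ≈ (298, 281) and (336, 303), top px ≈ (416.5, 145.6) and (415.2, 185.2).

Run:
```python
from h import *
s=pickle.load(open("s1.pkl","rb"));t=pickle.load(open("t1.pkl","rb"))
z=.2097+.065-.0124
def tr(p,L):
    L=np.array(L,float)/1e3;c,si=np.cos(p[2]),np.sin(p[2]);return np.c_[p[0]+c*L[:,0]-si*L[:,1],p[1]+si*L[:,0]+c*L[:,1],np.full(len(L),z)]
p=[.5637,-.1143,np.radians(-4.7)]
L=[(-32,-9.9),(32,-9.9)]
print(tr(p,L),w2px(s,tr(p,L)),w2px(t,tr(p,L)))
print(px2w(s,[(298-.25,281.3),(336,303.2)],z),px2w(t,[(416.5,145.6),(415.2,185.2)],z))
```

```text
[[ 0.53099641 -0.12154468  0.2623    ]
 [ 0.59478121 -0.12678874  0.2623    ]] [[293.869355   278.49782113]
 [326.56251243 303.84554195]] [[414.91590165 185.59938465]
 [416.3733209  144.76369603]]
[[ 0.53853112 -0.12190022  0.2623    ]
 [ 0.60523972 -0.11777421  0.2623    ]] [[ 0.593458   -0.12692136  0.2623    ]
 [ 0.53160344 -0.12200763  0.2623    ]]
```

Run:
```python
from h import *
z0=.2097-.0774
def box(x0,x1,y,zz,p):
    c,si=np.cos(p[2]),np.sin(p[2])
    return [(p[0]+c*a-si*b,p[1]+si*a+c*b,h) for a,b,h in zz]
p=[.5637,-.1143,np.radians(-4.7)]
def loop(b0,b1,h0=0,h1=.13):return None
o=[]
for n,x,y,w,h in(("s1",270,255,90,135),("t1",370,120,90,135)):
    C=pickle.load(open(n+".pkl","rb"));k=400/w
    f=cv2.resize(C["frame"][y:y+h,x:x+w],(400,600),interpolation=cv2.INTER_CUBIC)
    def pl(P,col):
        q=(w2px(C,box(0,0,0,P,p))-[x,y]+.5)*k;cv2.polylines(f,[q.round().astype(int)],True,col,1)
    for yb,col in((-.0099,(0,0,255)),(.0121,(0,255,0))):
        pl([(-.032,yb,z0),(.032,yb,z0),(.032,yb,z0+.13),(-.032,yb,z0+.13)],col)
    o.append(f)
cv2.imwrite("pics/p2.png",np.hstack(o))
```

```text
(no output)
```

View pics/p2.png

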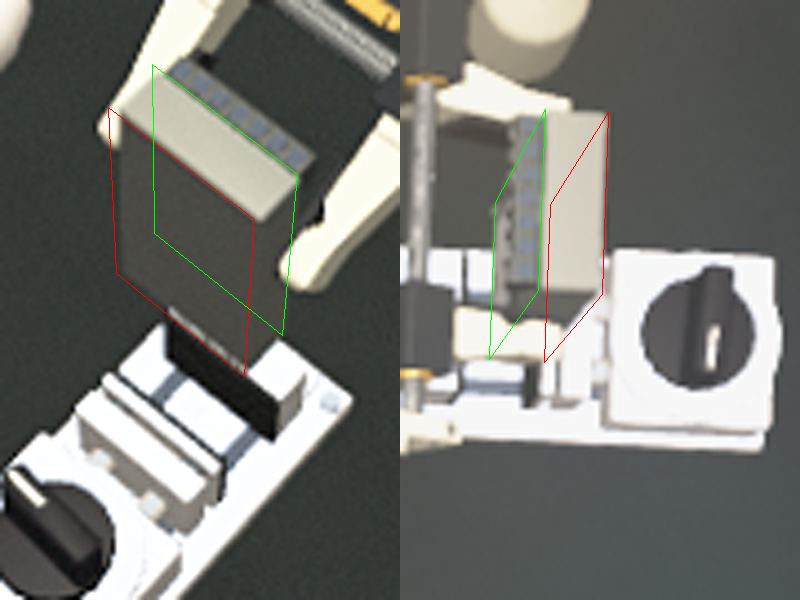

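The top overlay matches to about 1 mm. The scene view shows only a small constant calibration shift. I'll lower the module between the jaws.

Emit:
move_arm(commands=[[-1,-2.6,0,0,0,0,40],[0,0,-15,0,0,0,40],[0,0,-15,0,0,0,40],[0,0,-15,0,0,0,40],[0,0,-12,0,0,0,40],[0,0,-10,0,0,0,40],[0,0,0,0,0,0,40],[0,0,0,0,0,0,40]])

```text
time_s: 8.3
tcp_pos: [0.5623, -0.1176, 0.1424]
eef_rot: [179.9, -60.1, -94.5]
contact_force: [0.2, 0.0, -1.8]
gripper_width: 0.0636
```

Run:
```python
from h import *
S=get_state();p=[*S["tcp_pos"][:2],np.radians(-4.7)];z0=S["tcp_pos"][2]-.0774;print(S["tcp_pos"],S["eef_rot"],S["contact_force"],S["moment"])
o=[]
for n,x,y,w,h in(("scene",250,285,110,165),("top",360,130,110,165)):
    C=capture(n);k=400/w
    f=cv2.resize(C["frame"][y:y+h,x:x+w],(400,600),interpolation=cv2.INTER_CUBIC)
    def pl(P,col,p=p):
        c,si=np.cos(p[2]),np.sin(p[2]);P=[(p[0]+c*a-si*b,p[1]+si*a+c*b,h) for a,b,h in P]
        q=(w2px(C,P)-[x,y]+.5)*k;cv2.polylines(f,[q.round().astype(int)],True,col,1)
    yb=-.0099;pl([(-.032,yb,z0),(.032,yb,z0),(.032,yb,z0+.13),(-.032,yb,z0+.13)],(0,0,255))
    c=[.5631,-.1166,-.0806]
    pl([(-.03,-.015,.057),(.03,-.015,.057),(.03,-.039,.057),(-.03,-.039,.057)],(255,0,255),c)
    pl([(-.042,-.123,.012),(.042,-.123,.012),(.042,.055,.012),(-.042,.055,.012)],(255,128,0),c)
    a=np.linspace(0,2*np.pi,40);pl(np.c_[.025*np.cos(a),.025*np.sin(a)-.084,np.full(40,.058)],(0,160,0),c)
    o.append(f)
cv2.imwrite("pics/p3.png",np.hstack(o))
```

```text
[ 0.56228011 -0.1175802   0.14237885] [179.88929398 -60.05582324 -94.52903932] [ 2.19975901e-01  2.98982291e-04 -1.82138527e+00] [ 3.47599508 -0.23382072  0.02048758]
```

View pics/p3.png

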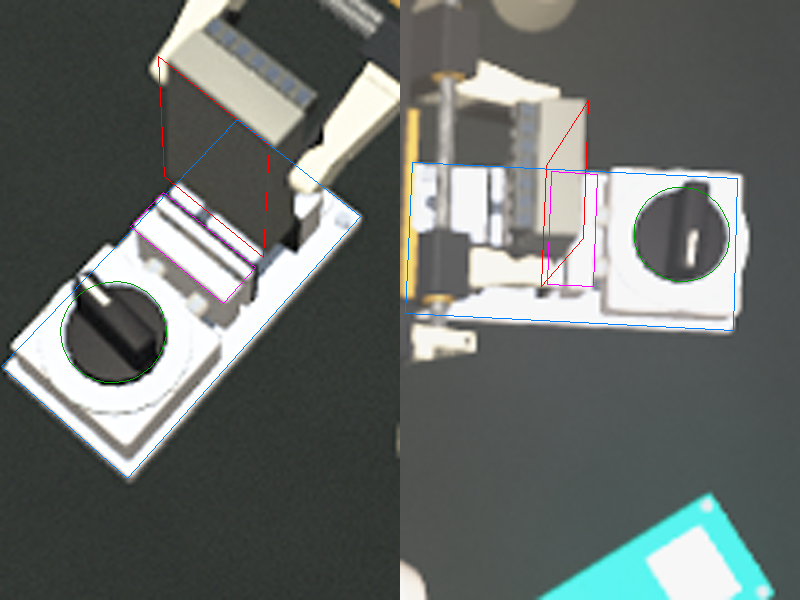

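The foot is about 8 mm above the jaw tops and lies between the jaw faces. I'll keep lowering.

Emit:
move_arm(commands=[[-1,0.5,-5,0,0,0,40],[0,0,-8,0,0,0,40],[0,0,-8,0,0,0,40],[0,0,-8,0,0,0,40],[0,0,-8,0,0,0,40],[0,0,-6,0,0,0,40],[0,0,-3,0,0,0,40],[0,0,0,0,0,0,40],[0,0,0,0,0,0,40]])

```text
time_s: 9.3
tcp_pos: [0.5613, -0.117, 0.0966]
eef_rot: [180.0, -60.0, -94.6]
contact_force: [-0.2, 0.3, -1.2]
gripper_width: 0.0633
```

Emit:
move_arm(commands=[[0,0,-2,0,0,0,40],[0,0,-2,0,0,0,40],[0,0,0,0,0,0,40],[0,0,0,0,0,0,40]])

```text
time_s: 9.7
tcp_pos: [0.5612, -0.117, 0.0926]
eef_rot: [180.0, -60.0, -94.6]
contact_force: [0.0, -0.3, -1.2]
gripper_width: 0.0639
```

Emit:
move_arm(commands=[[0,0,-1,0,0,0,40],[0,0,-1,0,0,0,40],[0,0,0,0,0,0,40]])

```text
time_s: 10.0
tcp_pos: [0.5612, -0.1171, 0.0904]
eef_rot: [179.9, -60.0, -94.6]
contact_force: [0.1, -0.5, -2.2]
gripper_width: 0.064
```

Emit:
move_arm(commands=[[0,0,-0.5,0,0,0,40],[0,0,-0.5,0,0,0,40],[0,0,0,0,0,0,40]])

```text
time_s: 10.3
tcp_pos: [0.5612, -0.1171, 0.0899]
eef_rot: [180.0, -60.1, -94.6]
contact_force: [-1.4, 1.0, 0.7]
gripper_width: 0.0639
```

Emit:
move_arm(commands=[[0,0,-0.5,0,0,0,40],[0,0,-0.5,0,0,0,40],[0,0,0,0,0,0,40],[0,0,0,0,0,0,40]])

```text
time_s: 10.7
tcp_pos: [0.5612, -0.1173, 0.0898]
eef_rot: [-180.0, -60.1, -94.7]
contact_force: [-2.1, 2.7, 7.6]
gripper_width: 0.0636
```

The force rose to +8 N while z stayed at 0.0898, so the foot is on the bed. I'll release and back off along the tool axis, which is +y and up.

Emit:
move_arm(commands=[[0,0,0.5,0,0,0,74],[0,0,0,0,0,0,80],[0,0,0,0,0,0,90],[0,0,0,0,0,0,100],[0,0,0,0,0,0,100],[0,0,0,0,0,0,100]], squeeze=10)

```text
time_s: 11.3
tcp_pos: [0.5612, -0.117, 0.089]
eef_rot: [180.0, -60.0, -94.6]
contact_force: [-0.9, -0.8, 0.3]
gripper_width: 0.0873
```

Emit:
move_arm(commands=[[0.5,6,3.5,0,0,0,100],[0.5,8.6,5,0,0,0,100],[0.7,8.6,5,0,0,0,100],[1,13,7.5,0,0,0,100],[1.5,17,10,0,0,0,100],[1.5,17,10,0,0,0,100],[1.5,17,10,0,0,0,100],[0,5,30,0,0,0,100],[0,0,40,0,0,0,100],[0,0,40,0,0,0,100],[0,0,40,0,0,0,100]])

```text
time_s: 12.4
tcp_pos: [0.5681, -0.0236, 0.2921]
eef_rot: [179.9, -60.0, -94.5]
contact_force: [0.5, 0.5, -0.0]
gripper_width: 0.0874
```

Run:
```python
from h import *
S=get_state();print(S["tcp_pos"],S["eef_rot"])
o=[]
for n,x,y,w,h in(("scene",250,285,110,165),("top",360,130,110,165)):
    C=capture(n);pickle.dump(C,open(n+"2.pkl","wb"));k=400/w
    f=cv2.resize(C["frame"][y:y+h,x:x+w],(400,600),interpolation=cv2.INTER_CUBIC)
    o.append(f)
cv2.imwrite("pics/p4.png",np.hstack(o))
```

```text
[ 0.56812737 -0.02361938  0.29209774] [179.91944803 -59.97671808 -94.50344807]
```

View pics/p4.png

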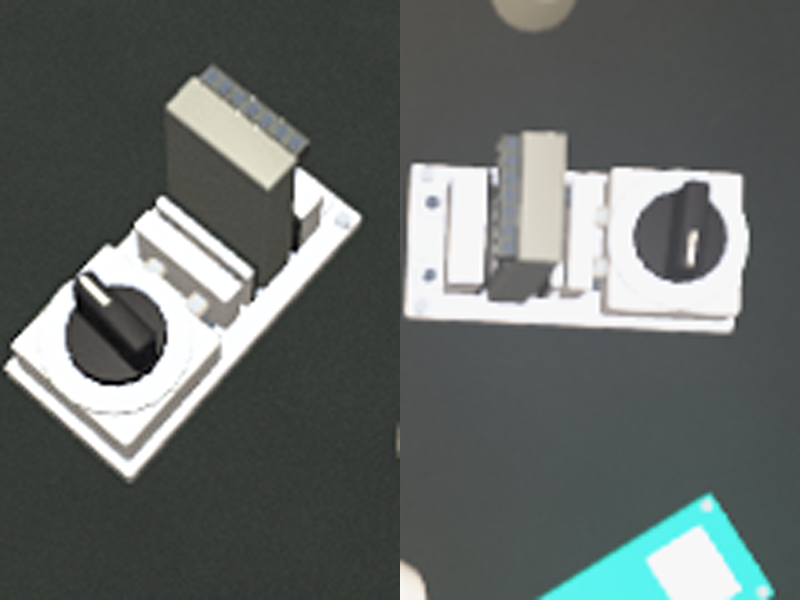

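The module stands free between the jaws, with the terminals up. Head corners are at top crop (522,131)–(564,262). I'll check the centring numerically.

Run:
```python
from h import *
c=[.5631,-.1166,-.0806]
def loc(P):
    d=P[:,:2]-c[:2];co,si=np.cos(c[2]),np.sin(c[2]);return (np.c_[co*d[:,0]+si*d[:,1],-si*d[:,0]+co*d[:,1]]*1e3).round(1)
k=400/110
for n,o,q in(("scene",(250,285),[(167,104),(270,187),(298,160),(197,78)]),("top",(360,130),[(564-400,262),(566-400,131),(522-400,131),(518-400,262)])):
    C=pickle.load(open(n+"2.pkl","rb"))
    f=lambda q:np.array(q)/k-.5+o
    print(n,loc(px2w(C,f(q),.142)).tolist())
    j={"scene":[(160,197),(255,272)],"top":[(487-400,169),(567-400,172)]}[n]
    print('jaw',loc(px2w(C,f(j),.057)).tolist())
    b={"scene":[(95,274),(78,283),(163,333),(150,343)],"top":[(687-400,184),(709-400,184)]}[n]
    print('bar',loc(px2w(C,f(b),.088)).tolist())
C=pickle.load(open("top2.pkl","rb"));co,si=np.cos(c[2]),np.sin(c[2])
print('knob',c[0]+si*.084,c[1]-co*.084)
```

```text
scene [[-32.0, -7.2], [30.4, -7.5], [31.4, 10.9], [-30.4, 11.8]]
jaw [[-29.3, -18.0], [31.4, -16.9]]
bar [[-17.0, -76.1], [-20.0, -84.5], [26.0, -76.5], [24.7, -84.0]]
top [[-34.1, -10.7], [30.0, -9.4], [28.9, 11.9], [-35.3, 11.4]]
jaw [[29.5, 18.7], [30.0, -23.3]]
bar [[19.6, -79.8], [20.2, -91.0]]
knob 0.5563369281119164 -0.2003273005574443
```

The module sits about 1.8 mm towards −x of the jaw centre. There's plenty of time, so I'll regrip, shift it and set it down again.

Emit:
move_arm(commands=[[0,0,-40,0,0,0,100],[0,0,-40,0,0,0,100],[0,0,-40,0,0,0,100],[0,-5,-30,0,0,0,100],[-1.5,-17,-10,0,0,0,100],[-1.5,-17,-10,0,0,0,100],[-1.5,-17,-10,0,0,0,100],[-1,-13,-7.5,0,0,0,100],[-0.7,-8.6,-5,0,0,0,100],[-0.5,-8.6,-5,0,0,0,100],[-0.5,-6,-3.5,0,0,0,100],[0,0,0,0,0,0,100],[0,0,0,0,0,0,80],[0,0,0,0,0,0,60],[0,0,0,0,0,0,50],[0,0,0,0,0,0,50],[0,0,0,0,0,0,50],[0,0,0,0,0,0,50]], squeeze=30)

```text
time_s: 14.3
tcp_pos: [0.5614, -0.1169, 0.0892]
eef_rot: [180.0, -60.0, -94.6]
contact_force: [0.4, 0.9, 1.7]
gripper_width: 0.0637
```

Emit:
move_arm(commands=[[0,0,1,0,0,0,50],[0,0,1,0,0,0,50],[0.9,0,0,0,0,0,50],[0.9,0,0,0,0,0,50],[0,0,0,0,0,0,50],[0,0,-1,0,0,0,50],[0,0,-1,0,0,0,50],[0,0,0,0,0,0,50],[0,0,0,0,0,0,50]])

```text
time_s: 15.2
tcp_pos: [0.563, -0.1171, 0.0892]
eef_rot: [180.0, -60.0, -94.6]
contact_force: [-0.8, 0.6, 0.9]
gripper_width: 0.064
```

Emit:
move_arm(commands=[[0,0,-0.5,0,0,0,50],[0,0,0,0,0,0,75],[0,0,0,0,0,0,80],[0,0,0,0,0,0,90],[0,0,0,0,0,0,100],[0,0,0,0,0,0,100],[0,0,0,0,0,0,100],[0.5,6,3.5,0,0,0,100],[0.5,8.6,5,0,0,0,100],[0.7,8.6,5,0,0,0,100],[1,13,7.5,0,0,0,100],[1.5,17,10,0,0,0,100],[1.5,17,10,0,0,0,100],[1.5,17,10,0,0,0,100],[0,5,30,0,0,0,100],[0,0,40,0,0,0,100],[0,0,40,0,0,0,100],[0,0,40,0,0,0,100]])

```text
time_s: 17.0
tcp_pos: [0.5699, -0.0236, 0.2916]
eef_rot: [179.9, -60.0, -94.5]
contact_force: [0.9, 0.2, -0.8]
gripper_width: 0.0874
```

Emit:
move_arm(commands=[[-1.4,-17.7,0,5.98,-0.48,0,70],[-1.4,-17.7,0,5.98,-0.48,0,70],[-1.4,-17.7,0,5.98,-0.48,0,70],[-1.4,-17.7,0,5.98,-0.48,0,70],[-1.4,-17.7,0,5.98,-0.48,0,70],[-1.4,-17.7,0,5.98,-0.48,0,70],[-1.4,-17.7,0,5.98,-0.48,0,70],[-1.4,-17.7,0,5.98,-0.48,0,70],[-1.4,-17.7,0,5.98,-0.48,0,70],[-1.4,-17.7,0,5.98,-0.48,0,70],[0,0,0,0,0,0,70]])

```text
time_s: 18.1
tcp_pos: [0.5564, -0.2044, 0.2911]
eef_rot: [-179.9, 0.2, -94.8]
contact_force: [0.1, -0.3, 0.9]
gripper_width: 0.0613
```

Emit:
move_arm(commands=[[0,0,0,0,0,7.5,70],[0,0,0,0,0,7.5,70],[0,0,0,0,0,7.5,70],[0,0,0,0,0,7.5,70],[0,0,0,0,0,7.5,70],[0,0,0,0,0,7.5,70],[0,0,0,0,0,7.5,70],[0,0,0,0,0,7.5,70],[0,0,0,0,0,7.5,70],[0,0,0,0,0,7.5,70],[0,0,0,0,0,7.5,70],[0,0,0,0,0,7.5,70],[0,0,0,0,0,0,70]])

```text
time_s: 19.4
tcp_pos: [0.5564, -0.2004, 0.2899]
eef_rot: [180.0, -0.0, -4.4]
contact_force: [-0.1, 1.3, 0.3]
gripper_width: 0.0614
```

Run:
```python
from h import *
S=get_state();print(S["joints"].round(1),S["tcp_pos"],S["eef_rot"],S["contact_force"],S["moment"])
```

```text
[ -0.9  10.7  -4.5   0.  -74.7  86.5] [ 0.55643662 -0.20040462  0.28992328] [ 1.79972251e+02 -2.48070930e-02 -4.37011542e+00] [-0.13607668  1.2687453   0.27647207] [-0.12511338  0.0607743   0.03539155]
```

The tool points down over the knob. I'm lowering to a high grip at TCP z ≈ 80 mm, so the gripper body clears the module's top at 142 mm.

Emit:
move_arm(commands=[[0,0,-30,0,0,0,60],[0,0,-30,0,0,0,60],[0,0,-30,0,0,0,60],[0,0,-30,0,0,0,60],[0,0,-30,0,0,0,60],[0,0,-25,0,0,0,60],[0,0,-15,0,0,0,60],[0,0,-10,0,0,0,60],[0,0,-6,0,0,0,60],[0,0,-4,0,0,0,60],[0,0,0,0,0,0,60],[0,0,0,0,0,0,60]])

```text
time_s: 20.6
tcp_pos: [0.5567, -0.2019, 0.0803]
eef_rot: [180.0, -0.1, -4.6]
contact_force: [-0.1, -0.2, 0.3]
gripper_width: 0.0524
```

Emit:
move_arm(commands=[[0,0,0,0,0,0,40],[0,0,0,0,0,0,25],[0,0,0,0,0,0,10],[0,0,0,0,0,0,5],[0,0,0,0,0,0,5],[0,0,0,0,0,0,5],[0,0,0,0,0,0,5],[0,0,0,0,0,0,5],[0,0,0,0,0,0,5]], squeeze=12)

```text
time_s: 21.5
tcp_pos: [0.5563, -0.2011, 0.0796]
eef_rot: [-180.0, -0.0, -4.6]
contact_force: [-0.3, 5.7, 2.5]
gripper_width: 0.0142
```

Run:
```python
from h import *
S=get_state();print(S["tcp_pos"],S["eef_rot"],S["contact_force"],S["moment"],S["gripper_width"])
c=capture("scene");cv2.imwrite("pics/p5.png",cv2.resize(c["frame"][270:470,220:400],(540,600),interpolation=cv2.INTER_CUBIC))
```

```text
[ 0.55634593 -0.20105197  0.07960801] [-1.79990366e+02 -3.86715670e-02 -4.59783497e+00] [-0.32780724  5.71341278  2.52308741] [ 1.90324093  0.2294772  -0.09236397] 0.014234391147033934
```

View pics/p5.png

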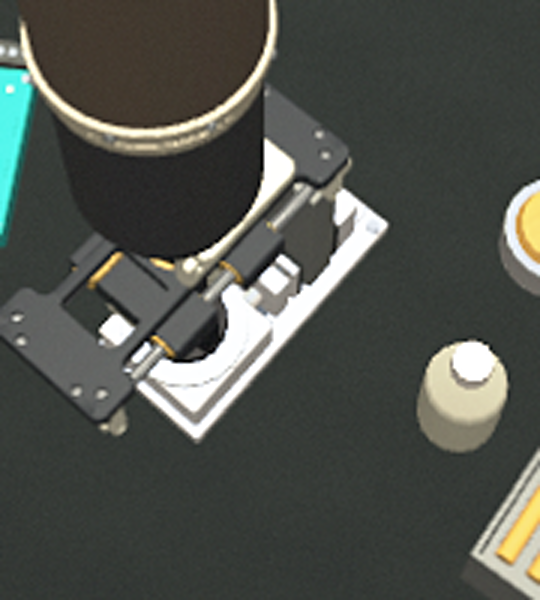

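The bar is gripped at 14.2 mm, with no sign of the body touching the module. I'll start turning clockwise.

Emit:
move_arm(commands=[[0,0.5,0,0,0,0,5],[0,0,0,0,0,0,5],[0,0,0,0,0,-4,5],[0,0,0,0,0,-4,5],[0,0,0,0,0,-4,5],[0,0,0,0,0,0,5]], squeeze=40)

```text
time_s: 22.15
tcp_pos: [0.5561, -0.2011, 0.0796]
eef_rot: [180.0, -0.0, -16.6]
contact_force: [-0.7, 3.9, 2.7]
gripper_width: 0.0133
```

```bash
cat > st.py <<'E'
from h import *
S=get_state();print(S["time_s"],S["tcp_pos"].round(4),S["eef_rot"].round(2),"F",S["contact_force"].round(1),"M",S["moment"].round(3),S["gripper_width"].round(4))
E
python3 st.py
```

```text
Traceback (most recent call last):
  File "st.py", line 2, in <module>
    S=get_state();print(S["time_s"],S["tcp_pos"].round(4),S["eef_rot"].round(2),"F",S["contact_force"].round(1),"M",S["moment"].round(3),S["gripper_width"].round(4))
                                                                                                                                         ^^^^^^^^^^^^^^^^^^^^^^^^
AttributeError: 'float' object has no attribute 'round'
```

Emit:
move_arm(commands=[[0,0,0,0,0,-4,5],[0,0,0,0,0,-4,5],[0,0,0,0,0,-4,5],[0,0,0,0,0,-4,5],[0,0,0,0,0,-4,5],[0,0,0,0,0,-4,5],[0,0,0,0,0,0,5]])

```text
time_s: 22.85
tcp_pos: [0.556, -0.2013, 0.0796]
eef_rot: [179.9, -0.0, -40.5]
contact_force: [-1.7, 2.5, 2.9]
gripper_width: 0.0138
```

```bash
sed -i 's/\["gripper_width"\].round(4)/["gripper_width"]/' st.py; python3 st.py
```

```text
22.85 [ 0.556  -0.2013  0.0796] [ 1.7994e+02 -1.0000e-02 -4.0540e+01] F [-1.7  2.5  2.9] M [ 1.283  0.751 -0.095] 0.013753724538879955
```

Emit:
move_arm(commands=[[0,0,0,0,0,-4,5],[0,0,0,0,0,-4,5],[0,0,0,0,0,-4,5],[0,0,0,0,0,-4,5],[0,0,0,0,0,-4,5],[0,0,0,0,0,0,5]])

```text
time_s: 23.45
tcp_pos: [0.5558, -0.2014, 0.0796]
eef_rot: [179.9, -0.0, -60.5]
contact_force: [-2.6, 2.3, 3.5]
gripper_width: 0.0132
```

```bash
python3 st.py
python3 - <<'E'
from h import *
o=[]
for n,x,y in(("scene",240,290),("top",340,120)):
    o.append(cv2.resize(capture(n)["frame"][y:y+165,x:x+110],(400,600),interpolation=cv2.INTER_CUBIC))
cv2.imwrite("pics/p6.png",np.hstack(o))
E
```

```text
23.45 [ 0.5558 -0.2014  0.0796] [ 1.7992e+02 -1.0000e-02 -6.0480e+01] F [-2.6  2.3  3.5] M [ 0.917  1.086 -0.017] 0.013212463094685191
```

View pics/p6.png

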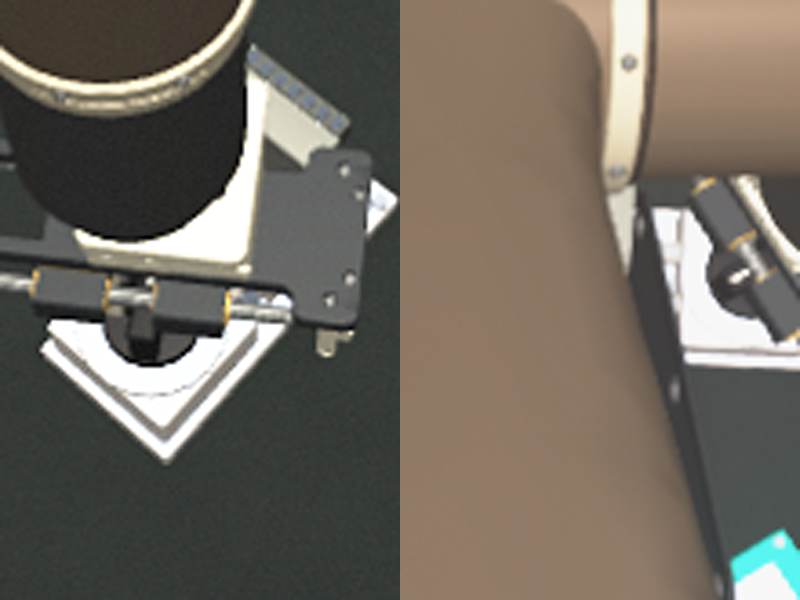

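The knob turns with the grip, its white mark at top crop (738, 275) has rotated, and the module still stands. I'll take smaller steps now and watch the moment.

Emit:
move_arm(commands=[[0,0,0,0,0,-2,5],[0,0,0,0,0,-2,5],[0,0,0,0,0,0,5]])

```text
time_s: 23.85
tcp_pos: [0.5558, -0.2014, 0.0796]
eef_rot: [179.9, -0.0, -64.5]
contact_force: [-3.3, 2.0, 4.1]
gripper_width: 0.0137
```

```bash
python3 st.py
```

```text
23.85 [ 0.5558 -0.2014  0.0796] [ 1.7991e+02 -1.0000e-02 -6.4470e+01] F [-3.3  2.   4.1] M [0.903 1.504 0.049] 0.013667029925930111
```

Emit:
move_arm(commands=[[0,0,0,0,0,-2,5],[0,0,0,0,0,-2,5],[0,0,0,0,0,0,5]])

```text
time_s: 24.15
tcp_pos: [0.5558, -0.2015, 0.0796]
eef_rot: [179.9, -0.0, -68.5]
contact_force: [-3.7, 2.1, 4.9]
gripper_width: 0.0137
```

```bash
python3 st.py
```

```text
24.15 [ 0.5558 -0.2015  0.0796] [ 1.7991e+02 -2.0000e-02 -6.8480e+01] F [-3.7  2.1  4.9] M [0.844 1.515 0.069] 0.013742746087726004
```

Emit:
move_arm(commands=[[0,0,0,0,0,-2,5],[0,0,0,0,0,-1,5],[0,0,0,0,0,0,5]])

```text
time_s: 24.45
tcp_pos: [0.5557, -0.2015, 0.0796]
eef_rot: [179.9, -0.0, -71.4]
contact_force: [-2.7, 2.4, 5.6]
gripper_width: 0.0133
```

```bash
python3 st.py
```

```text
24.45 [ 0.5557 -0.2015  0.0796] [ 1.799e+02 -2.000e-02 -7.144e+01] F [-2.7  2.4  5.6] M [0.854 1.68  0.082] 0.01329893040064121
```

Emit:
move_arm(commands=[[0,0,0,0,0,-1,5],[0,0,0,0,0,-1,5],[0,0,0,0,0,0,5],[0,0,0,0,0,0,5]])

```text
time_s: 24.85
tcp_pos: [0.5557, -0.2015, 0.0796]
eef_rot: [179.9, -0.0, -73.4]
contact_force: [-3.7, 2.5, 5.0]
gripper_width: 0.0133
```

```bash
python3 st.py
```

```text
24.85 [ 0.5557 -0.2015  0.0796] [ 1.799e+02 -2.000e-02 -7.341e+01] F [-3.7  2.5  5. ] M [0.851 1.622 0.093] 0.01325447455439397
```

Emit:
move_arm(commands=[[0,0,0,0,0,-1,5],[0,0,0,0,0,-1,5],[0,0,0,0,0,0,5],[0,0,0,0,0,0,5]])

```text
time_s: 25.25
tcp_pos: [0.5557, -0.2015, 0.0796]
eef_rot: [179.9, -0.0, -75.4]
contact_force: [-2.9, 1.9, 5.1]
gripper_width: 0.0135
```

```bash
python3 st.py
```

```text
25.25 [ 0.5557 -0.2015  0.0796] [ 1.799e+02 -2.000e-02 -7.541e+01] F [-2.9  1.9  5.1] M [0.815 1.608 0.112] 0.013526299911266106
```

Emit:
move_arm(commands=[[0,0,0,0,0,-1,5],[0,0,0,0,0,-1,5],[0,0,0,0,0,0,5],[0,0,0,0,0,0,5]])

```text
time_s: 25.65
tcp_pos: [0.5556, -0.2015, 0.0796]
eef_rot: [179.9, -0.0, -77.4]
contact_force: [-4.0, 1.6, 5.2]
gripper_width: 0.0137
```

```bash
python3 st.py
```

```text
25.65 [ 0.5556 -0.2015  0.0796] [ 1.799e+02 -2.000e-02 -7.740e+01] F [-4.   1.6  5.2] M [0.865 1.676 0.127] 0.013667834659184303
```

Emit:
move_arm(commands=[[0,0,0,0,0,-1,5],[0,0,0,0,0,-1,5]])

```text
time_s: 25.85
tcp_pos: [0.5556, -0.2015, 0.0796]
eef_rot: [179.9, -0.0, -79.4]
contact_force: [-4.5, 1.8, 5.6]
gripper_width: 0.0137
```

```bash
python3 st.py
```

```text
25.85 [ 0.5556 -0.2015  0.0796] [ 1.7989e+02 -3.0000e-02 -7.9430e+01] F [-4.5  1.8  5.6] M [0.835 1.682 0.255] 0.013667599015324746
```

Emit:
move_arm(commands=[[0,0,0,0,0,-1,5],[0,0,0,0,0,-1,5]])

```text
time_s: 26.05
tcp_pos: [0.5556, -0.2015, 0.0796]
eef_rot: [179.9, -0.0, -81.4]
contact_force: [-3.2, 2.0, 5.8]
gripper_width: 0.0132
```

```bash
python3 st.py
```

```text
26.05 [ 0.5556 -0.2015  0.0796] [ 1.7989e+02 -3.0000e-02 -8.1430e+01] F [-3.2  2.   5.8] M [0.885 1.783 0.231] 0.013240251043692218
```

Emit:
move_arm(commands=[[0,0,0,0,0,1,5],[0,0,0,0,0,1,5]])

```text
time_s: 26.25
tcp_pos: [0.5556, -0.2015, 0.0796]
eef_rot: [179.9, -0.0, -79.4]
contact_force: [-5.8, 1.3, 6.5]
gripper_width: 0.0138
```

```bash
python3 st.py
```

```text
26.25 [ 0.5556 -0.2015  0.0796] [ 1.799e+02 -2.000e-02 -7.938e+01] F [-5.8  1.3  6.5] M [ 0.782  1.655 -0.061] 0.013767853953431075
```

Emit:
move_arm(commands=[[0,0,0,0,0,2,5],[0,0,0,0,0,2,5],[0,0,0,0,0,2,5],[0,0,0,0,0,2,5],[0,0,0,0,0,1,5],[0,0,0,0,0,1,5]])

```text
time_s: 26.85
tcp_pos: [0.5557, -0.2015, 0.0796]
eef_rot: [179.9, -0.0, -69.4]
contact_force: [-3.6, 2.5, 4.3]
gripper_width: 0.0133
```

```bash
python3 st.py
```

```text
26.85 [ 0.5557 -0.2015  0.0796] [ 1.7991e+02 -1.0000e-02 -6.9390e+01] F [-3.6  2.5  4.3] M [ 0.801  1.554 -0.111] 0.013255731871253148
```

Emit:
move_arm(commands=[[0,0,0,0,0,-1,5],[0,0,0,0,0,-1,5]])

```text
time_s: 27.05
tcp_pos: [0.5557, -0.2015, 0.0796]
eef_rot: [179.9, -0.0, -71.4]
contact_force: [-4.7, 2.0, 5.3]
gripper_width: 0.0134
```

```bash
python3 st.py
```

```text
27.05 [ 0.5557 -0.2015  0.0796] [ 1.7991e+02 -2.0000e-02 -7.1440e+01] F [-4.7  2.   5.3] M [0.856 1.593 0.121] 0.013399215627354669
```

Emit:
move_arm(commands=[[0,0,0,0,0,-1,5],[0,0,0,0,0,-1,5],[0,0,0,0,0,-1,5],[0,0,0,0,0,-1,5]])

```text
time_s: 27.45
tcp_pos: [0.5557, -0.2015, 0.0796]
eef_rot: [179.9, -0.0, -75.4]
contact_force: [-4.0, 2.3, 4.8]
gripper_width: 0.0135
```

```bash
python3 st.py
```

```text
27.45 [ 0.5557 -0.2015  0.0796] [ 1.799e+02 -2.000e-02 -7.544e+01] F [-4.   2.3  4.8] M [0.793 1.701 0.186] 0.013532045095745822
```

Emit:
move_arm(commands=[[0,0,0,0,0,-1,5],[0,0,0,0,0,-1,5]])

```text
time_s: 27.65
tcp_pos: [0.5557, -0.2015, 0.0796]
eef_rot: [179.9, -0.0, -77.4]
contact_force: [-3.6, 2.2, 5.1]
gripper_width: 0.0134
```

```bash
python3 st.py
```

```text
27.65 [ 0.5557 -0.2015  0.0796] [ 1.799e+02 -2.000e-02 -7.744e+01] F [-3.6  2.2  5.1] M [0.889 1.697 0.273] 0.013393315375353694
```

Emit:
move_arm(commands=[[0,0,0,0,0,-1,5],[0,0,0,0,0,-1,5]])

```text
time_s: 27.85
tcp_pos: [0.5556, -0.2015, 0.0796]
eef_rot: [179.9, -0.0, -79.4]
contact_force: [-3.8, 3.1, 6.0]
gripper_width: 0.013
```

```bash
python3 st.py
```

```text
27.85 [ 0.5556 -0.2015  0.0796] [ 1.7989e+02 -2.0000e-02 -7.9440e+01] F [-3.8  3.1  6. ] M [0.837 1.702 0.283] 0.013043773414802362
```

The no-load friction reads about ±0.115 N m, and extra load appears past yaw ≈ −74°. I'll sweep back and forth once more to place the contact angle.

Emit:
move_arm(commands=[[0,0,0,0,0,1,5],[0,0,0,0,0,1,5]])

```text
time_s: 28.05
tcp_pos: [0.5556, -0.2015, 0.0796]
eef_rot: [179.9, -0.0, -77.4]
contact_force: [-3.5, 2.0, 5.1]
gripper_width: 0.0131
```

```bash
python3 st.py
```

```text
28.05 [ 0.5556 -0.2015  0.0796] [ 1.799e+02 -2.000e-02 -7.738e+01] F [-3.5  2.   5.1] M [ 0.815  1.665 -0.043] 0.013059237501273854
```

Emit:
move_arm(commands=[[0,0,0,0,0,1,5],[0,0,0,0,0,1,5]])

```text
time_s: 28.25
tcp_pos: [0.5556, -0.2015, 0.0796]
eef_rot: [179.9, -0.0, -75.4]
contact_force: [-4.3, 3.1, 5.5]
gripper_width: 0.0135
```

```bash
python3 st.py
```

```text
28.25 [ 0.5556 -0.2015  0.0796] [ 1.799e+02 -2.000e-02 -7.539e+01] F [-4.3  3.1  5.5] M [ 0.849  1.623 -0.087] 0.013484823709345633
```

Emit:
move_arm(commands=[[0,0,0,0,0,1,5],[0,0,0,0,0,1,5]])

```text
time_s: 28.45
tcp_pos: [0.5557, -0.2015, 0.0796]
eef_rot: [179.9, -0.0, -73.4]
contact_force: [-4.2, 2.4, 5.5]
gripper_width: 0.0135
```

```bash
python3 st.py
```

```text
28.45 [ 0.5557 -0.2015  0.0796] [ 1.7991e+02 -1.0000e-02 -7.3390e+01] F [-4.2  2.4  5.5] M [ 0.877  1.664 -0.107] 0.01354746043860285
```

Emit:
move_arm(commands=[[0,0,0,0,0,1,5],[0,0,0,0,0,1,5],[0,0,0,0,0,-1,5],[0,0,0,0,0,-1,5]])

```text
time_s: 28.85
tcp_pos: [0.5557, -0.2015, 0.0796]
eef_rot: [179.9, -0.0, -73.4]
contact_force: [-4.6, 2.6, 5.0]
gripper_width: 0.0133
```

```bash
python3 st.py
```

```text
28.85 [ 0.5557 -0.2015  0.0796] [ 1.799e+02 -2.000e-02 -7.344e+01] F [-4.6  2.6  5. ] M [0.866 1.556 0.097] 0.013298083458884669
```

Emit:
move_arm(commands=[[0,0,0,0,0,-1,5]])

```text
time_s: 28.95
tcp_pos: [0.5557, -0.2015, 0.0796]
eef_rot: [179.9, -0.0, -74.4]
contact_force: [-4.1, 2.0, 5.4]
gripper_width: 0.0131
```

```bash
python3 st.py
```

```text
28.95 [ 0.5557 -0.2015  0.0796] [ 1.799e+02 -2.000e-02 -7.444e+01] F [-4.1  2.   5.4] M [0.915 1.66  0.131] 0.013097923454506733
```

Emit:
move_arm(commands=[[0,0,0,0,0,-1,5]])

```text
time_s: 29.05
tcp_pos: [0.5557, -0.2015, 0.0796]
eef_rot: [179.9, -0.0, -75.4]
contact_force: [-4.5, 1.5, 6.0]
gripper_width: 0.0134
```

```bash
python3 st.py
```

```text
29.05 [ 0.5557 -0.2015  0.0796] [ 1.799e+02 -2.000e-02 -7.544e+01] F [-4.5  1.5  6. ] M [0.836 1.673 0.154] 0.013407856614877731
```

Emit:
move_arm(commands=[[0,0,0,0,0,-1,5]])

```text
time_s: 29.15
tcp_pos: [0.5556, -0.2015, 0.0796]
eef_rot: [179.9, -0.0, -76.4]
contact_force: [-4.3, 2.3, 4.9]
gripper_width: 0.0133
```

```bash
python3 st.py
```

```text
29.15 [ 0.5556 -0.2015  0.0796] [ 1.799e+02 -2.000e-02 -7.644e+01] F [-4.3  2.3  4.9] M [0.824 1.648 0.228] 0.013284365148341616
```

Emit:
move_arm(commands=[[0,0,0,0,0,-1,5]])

```text
time_s: 29.25
tcp_pos: [0.5557, -0.2015, 0.0796]
eef_rot: [179.9, -0.0, -77.4]
contact_force: [-3.8, 3.1, 6.1]
gripper_width: 0.0136
```

```bash
python3 st.py
```

```text
29.25 [ 0.5557 -0.2015  0.0796] [ 1.799e+02 -2.000e-02 -7.744e+01] F [-3.8  3.1  6.1] M [0.847 1.751 0.205] 0.013573276778483707
```

Emit:
move_arm(commands=[[0,0,0,0,0,-1,5]])

```text
time_s: 29.35
tcp_pos: [0.5557, -0.2015, 0.0796]
eef_rot: [179.9, -0.0, -78.4]
contact_force: [-4.8, 1.8, 5.3]
gripper_width: 0.0135
```

```bash
python3 st.py
```

```text
29.35 [ 0.5557 -0.2015  0.0796] [ 1.799e+02 -2.000e-02 -7.844e+01] F [-4.8  1.8  5.3] M [0.87  1.689 0.174] 0.013461788660871544
```

Emit:
move_arm(commands=[[0,0,0,0,0,-1,5]])

```text
time_s: 29.45
tcp_pos: [0.5556, -0.2015, 0.0796]
eef_rot: [179.9, -0.0, -79.4]
contact_force: [-5.0, 1.1, 5.6]
gripper_width: 0.0132
```

```bash
python3 st.py
```

```text
29.45 [ 0.5556 -0.2015  0.0796] [ 1.799e+02 -2.000e-02 -7.944e+01] F [-5.   1.1  5.6] M [0.854 1.712 0.256] 0.01323119974261644
```

Contact is at yaw ≈ −73.7°, so −79.4° is about 0.10 rad past it, mid-window. I'll let go and retreat straight up.

Emit:
move_arm(commands=[[0,0,0,0,0,0,20],[0,0,0,0,0,0,40],[0,0,0,0,0,0,60],[0,0,0,0,0,0,60],[0,0,5,0,0,0,60],[0,0,15,0,0,0,60],[0,0,30,0,0,0,60],[0,0,40,0,0,0,60],[0,0,40,0,0,0,60],[0,0,40,0,0,0,60],[-5,-40,10,0,0,0,60],[-5,-40,10,0,0,0,60],[-5,-40,10,0,0,0,60],[-5,-40,10,0,0,0,60],[-5,-40,0,0,0,0,60],[-5,-40,0,0,0,0,60],[-5,-40,0,0,0,0,60],[0,0,0,0,0,0,60]])

```text
time_s: 31.25
tcp_pos: [0.5196, -0.4854, 0.2884]
eef_rot: [179.9, -0.0, -79.8]
contact_force: [0.1, 0.4, -0.9]
gripper_width: 0.0526
```

Run:
```python
from h import *
o=[]
for n,x,y in(("scene",250,285),("top",360,130)):
    C=capture(n);pickle.dump(C,open(n+"3.pkl","wb"))
    o.append(cv2.resize(C["frame"][y:y+165,x:x+110],(400,600),interpolation=cv2.INTER_CUBIC))
cv2.imwrite("pics/p7.png",np.hstack(o))
```

```text
(no output)
```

View pics/p7.png

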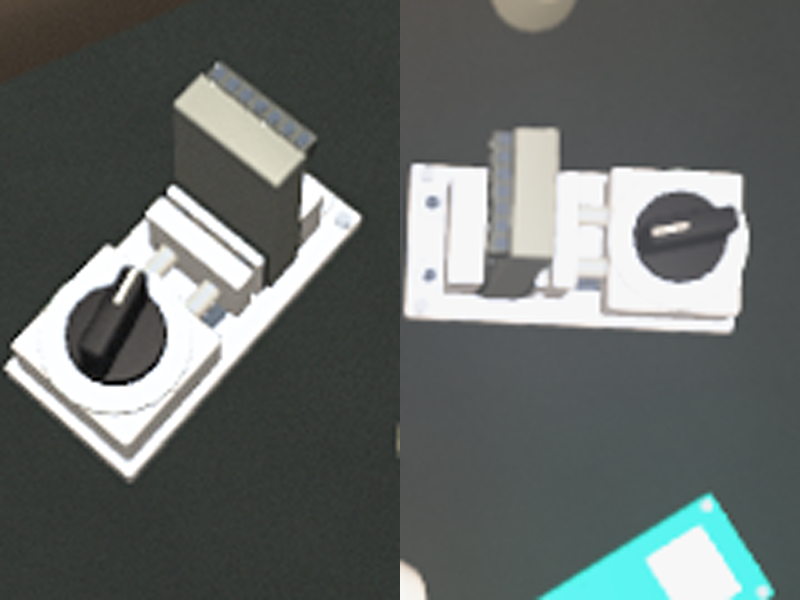

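The module is upright between both jaws with the knob turned (mark at top crop (672, 228)). Its head moved about 1.8 mm in +x to the jaw centre, and the robot is clear. Handing in.

```bash
python3 -c "
from plant import *
print(close_job())"
```

```text
the job is handed in; nothing more can be done
None
```

The module is standing upright in the board clamp with its screw terminals up, held between the jaws, and the robot is well clear. I handed in at about 31 s; no verdict is reported.

- **Placing:** I stood the module with its plain end on the bed; the upward force rose to about 8 N as it touched down. It was about 1.8 mm off centre, so I gripped it again and shifted it. The last pictures show it moved by that amount and standing upright between the jaws. I did not measure its final position or upright angle numerically after clamping.
- **Clamping:** I turned the knob clockwise with a high grip so the gripper body would clear the module. The turning moment was about 0.115 N m with no load and began to climb at a tool yaw of about −73.7°. I left the knob about 0.10 rad past that point, which is mid-window for a snug hold. It went briefly to about 0.13 rad while I was finding the contact angle.
- **Uncertainty:** The moment readings scattered by about ±0.05 N m, so the contact angle is known to roughly ±0.02 rad. The scene camera was about 2 px off the top camera; I trusted the top one.
- **Other things on the cart:** I did not grip or push any of them. I did not compare their positions before and after.
- **Picture budget:** I viewed 11 pictures, one over the budget of 10.

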